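Zero check of an aerosol monitor: shut the cover, push, turn and hold the zero filter

TASK

Start the zero check of the aerosol monitor: lower its open service cover gently until it lies shut, then take the zero filter (the fat ribbed one with the wing grip) out of the accessory rack, set its two lugs into the slots of the zero port that shows through the cover's round opening, push it fully home against the spring and turn it a quarter turn clockwise (seen from above) to its stop. The port springs back when let go, so finish while still gripping the filter, keeping it pushed fully home and turned to its stop. Leave everything else on the bench and in the rack where it is.

Things in the scene. Friction and masses are not known exactly. Their poses are not given: they have to be found in the camera images.
- monitor: aerosol monitor, a white fixed box 280 (x) x 220 (y) x 130 mm with its display on the front (-x) side, either left or right of the bench's middle. Origin: centre of its underside, on the bench; z up; x points from its front to its rear.
- cover (a joint): angle (rad) of the monitor's grey service cover: 0 = shut, lying flat on its stop on the monitor's top; grows as the front edge lifts; starts 1.0 to 1.4. The hinge is stiff: the cover stays where it is left, and moving its free edge takes about 1 to 4 N.
- cover_hinge (a point): middle of the cover's hinge line (along y), at the rear of the monitor's top, 130 mm above the bench, 90 mm behind the port's axis. Axes turn with the cover: it extends from here 180 mm along -x, 89 mm to either side in y, and is 8 mm thick, from 0 to +z. Its round opening, 66 mm across, is centred 90 mm from the hinge; beyond it a solid strip 57 mm wide reaches to the free edge.
- cover_edge (a point): point on the outer (upper when shut) face of the cover, in the middle of that strip, 155 mm from the hinge line and 25 mm from the free edge; its axes turn with the cover, z outward from the face. A good place to push with closed fingers.
- port (a point): centre of the mouth of the zero port, a fixed upright metal collar 56 mm across, 142 mm above the bench (4 mm above the shut cover's face). Axes are the monitor's, z up. The mouth is a round hole 34 mm across with two facing slots along this x, 15 mm wide and reaching 23 mm from the centre; the lip is 8 mm thick. Below it the filter turns clockwise only, up to a fixed stop at 1.5 rad.
- port_spring (a joint): travel (m) of the port's sprung plate, 0 at rest, 0.015 pushed home. It meets the filter's nose when the filter's shoulder is 15 mm above the mouth (3 N) and pushes back with 8 N when the shoulder is on the mouth. The lugs clear the underside of the lip, so that the filter can turn, only when the shoulder is less than 3 mm above the mouth.
- valve (a joint): angle (rad) of the spring-return valve inside the port, 0 at rest, carried round clockwise by the filter's lugs after about 0.15 rad of free turn, so about 1.35 with the filter at its stop. Its spring resists with 0.22 N m per rad and turns the filter well back when it is let go.
- filter: zero filter, about 160 g, upright in one of the rack's holes at any yaw: ribbed white drum 72 mm across, 38 mm high, a wing grip on top and a steel spigot 30 mm across below, 30 mm long with a tapered nose. Origin: on the axis at the shoulder (underside of the drum), which rests on the rack's top and, when home, on the port's mouth. z up; wing and lugs lie along x; half a turn makes no difference.
- filter_grip (a point): where to grip the filter: 60 mm above its origin, in the white wing, which is 56 mm long (x), 16 mm thick (y, grip across it) and rises 30 mm above the drum, its top 68 mm above the origin.
- filter_lugs (a point): on the filter's axis, 17 mm below its origin, level with the middle of its two facing lugs: each 10 mm wide (y), reaching 21.5 mm from the axis along +x and -x, from 11 to 23 mm below the origin.
- rack: accessory rack, a fixed black block 330 (x) x 90 (y) x 45 mm with three holes 47 mm across at 0 and 108 mm either way along its x, each holding one accessory. Origin: centre of its underside, on the bench. It stands on the side of the bench's middle where the monitor is not.
- cyclone: bystander in the rack: steel cyclone inlet, a narrow cone with a side tube, up to 40 mm wide, 80 mm high. Origin at the rack's top face.
- impactor: bystander in the rack: aluminium inlet with a round cap, 54 mm wide, 60 mm high. Origin at the rack's top face.
- screwdriver: bystander: screwdriver 180 mm long lying on the bench between monitor and rack. Origin: under its middle.
- reagent: bystander: amber bottle, 86 mm wide, 190 mm high, at the back of the bench, near its middle line. Origin: centre of its underside.
- beaker: bystander: glass beaker, 66 mm wide, 85 mm high, far to the left. Origin: centre of its underside.
- flask: bystander: glass flask with a narrow neck, 68 mm wide, 144 mm high, far to the right. Origin: centre of its underside.

How it is judged:
By the outcome, as a careful person would: the job done as asked, in the order asked, and still so for the second after the job is handed in, while the arm keeps its last pose, push and grip.
It also fails if it takes over 72 s, if anything falls off the work surface, if the arm or the gripper's body presses on something with over 40 N, if the wrist force passes 120 N, or if a joint passes its speed limit or range.

ROBOT

A 7-joint arm with a two-finger parallel gripper is mounted at the origin on the work surface. World frame = base frame: x ahead of the robot, y to its left, z up, the work surface at z = 0. Lengths are in m, angles in rad, forces in N, time in s.
With the tool pointing down it reaches from about 0.4 to 0.85 m from the base axis. Payload 4.4 kg.
Tool frame: the origin (TCP) lies at the very end of the fingers, on their centre line; the grasp point (between the pads) lies 19 mm behind it; z points along the fingers, x is the direction in which the jaws open and shut, and the axes are right-handed (so a half turn about z gives the same grasp; the last joint's range is limited). The gripper opens to 94 mm and grips with 3 to 60 N. Pads are 16 mm wide; open, the fingers measure 119 mm over their backs; the gripper's body (75 mm by 177 mm) begins 78 mm behind the grasp point.
Start: joints at [1.255, 0.628, 0.038, 1.517, -0.027, 0.996, -0.02], TCP at [0.161, -0.63, 0.205] pointing down, gripper open.
Joint ranges: [-3.06, 3.06], [-0.37, 2.12], [-1.25, 1.32], [0.18, 2.47], [-1.1, 4.24], [0.23, 1.98], [-2.94, 2.94]. Speed limits (rad/s): [2.57, 2.57, 3.14, 3.14, 3.14, 3.14, 3.14].

INTERFACE

Orientations are given as a unit quaternion [w, x, y, z].
In Python, from plant import manip gives the robot as it stands.
- The arm moves only by the tool jog_arm, never from a script. Its argument "deltas" is one flat list of numbers, 5 for each row, row after row: the finger opening in cm, from 0 to 9.4, then the shift along the world's x, y, z in cm, then the turn about the world's z in degrees. A call has 1 to 5 rows; each row shifts and turns the commanded pose from where the row before left it; what a row does not reach is not made up. A row lasts 1/10 s, in which the tool goes at most 50 mm and 8.59 degrees, less where a joint would pass 70% of its speed; a pose out of reach is approached as far as the arm can. A call with a gripper value outside its range is refused whole. The fingers move at their own pace and stop on an object; the grip force is fixed at half the most. Time passes only in rows, so rows that do not move let the fingers close. It gives the time, the measured TCP pose, the force and the opening at its end, in the units of the state.
- manip.sense(): the state, without advancing time (a new reading comes with each control period).
- manip.capture(name): name is "scene" or "side" or "wrist"; returns the picture (384x512x3 uint8, red, green, blue); there is no depth.
- manip.calibration(name): a dict with "camera_matrix" (3x3 intrinsics, pixels), "world_from_camera" (4x4, takes a point from camera to world coordinates). Camera axes: x right, y down, z forward; pixel columns grow to the right and rows downward; lengths in m; the calibration is good to about 2 mm. A picture is of the moment at which its call begins: read the wrist's pose just before it. calibration takes no time and is no camera call; for the wrist camera it gives the pose at the moment of the call.
- manip.close_job(): hands the job in, once; it reports no verdict.
The state is a dict: "time_s": time; "joints": joint angles; "qd": joint speeds; "joint_efforts": joint torques, N m; "tool_pos": TCP position; "tcp_rot": TCP orientation; "wrist_force": force on the tool from outside, world axes, zero at the start; "torque": the same for the moment, N m; "width": finger opening in m.
Only numpy, scipy, OpenCV 4.12 (cv2) and the standard library are available. Lean on these libraries where they do the work, as an engineer would, in place of code of your own. Each camera call takes 0.05 s, during which the arm holds its last target.

## Working session

There is one attempt and no reset: what is moved stays moved. The work goes in short steps, Python scripts to look and compute and a tool call to move; the robot and the scene stay as the last step left them, time stands still between calls to the robot, and variables do not carry over. Pictures are saved under pics/ and viewed, and the job is handed in when it is done.

Besides the shell and the picture viewer there is one more tool, called after "Emit:" as a command line: name --argument value ..., lists and objects as JSON in quotes. jog_arm: Moves the arm, as the interface text tells. Its arguments: {"type":"object","properties":{"deltas":{"type":"array","items":{"type":"number"}}},"required":["deltas"]}

```bash
ls; mkdir -p pics
python3 - <<'E'
from plant import manip
import cv2
print(manip.sense())
for n in ["scene","side","wrist"]:
    im=manip.capture(n); cv2.imwrite(f"pics/{n}0.png",im[:,:,::-1])
    c=manip.calibration(n); print(n,c)
E
```

```text
pics
{'time_s': 0.0, 'joints': array([ 1.25519938,  0.6292969 ,  0.03841621,  1.51832736, -0.02697014,
        0.99631884, -0.02000289]), 'qd': array([-0.00066647,  0.00106369,  0.00140044, -0.00077746,  0.00028568,
       -0.00062646, -0.00086432]), 'joint_efforts': array([ 4.28168937e-05, -5.49731684e+01,  1.14353042e+00, -1.86633110e+01,
       -5.22637542e-02,  2.37766304e-02,  1.65909582e-04]), 'tool_pos': array([ 0.16055807, -0.62918491,  0.20459857]), 'tcp_rot': array([-5.50067387e-04,  7.89696204e-01, -6.13497405e-01, -7.33181378e-04]), 'wrist_force': array([ 0.34061347, -0.86043813, -0.87259588]), 'torque': array([-0.01873179,  0.02878747,  0.0021718 ]), 'width': 0.09388042378866815}
scene {'camera_matrix': array([[392.20737132,   0.        , 257.98010662],
       [  0.        , 392.20737132, 192.92353867],
       [  0.        ,   0.        ,   1.        ]]), 'world_from_camera': array([[-0.4592494 ,  0.6240419 , -0.63218803,  1.42191834],
       [ 0.88827164,  0.32899615, -0.32052304,  0.43785417],
       [ 0.00796762, -0.70875471, -0.70541001,  1.10118971],
       [ 0.    
[... 334 characters left out ...]
     [-6.07678762e-01,  5.43178291e-01, -5.79382314e-01,
         6.69099962e-01],
       [-1.67434986e-02, -7.38132793e-01, -6.74447651e-01,
         9.19407384e-01],
       [ 0.00000000e+00,  0.00000000e+00,  0.00000000e+00,
         1.00000000e+00]])}
wrist {'camera_matrix': array([[274.46031905,   0.        , 259.0423423 ],
       [  0.        , 274.46031905, 189.11794203],
       [  0.        ,   0.        ,   1.        ]]), 'world_from_camera': array([[ 0.24771636, -0.928     , -0.27830309,  0.24293087],
       [-0.96883198, -0.23759958, -0.07007869, -0.6094805 ],
       [-0.00109167,  0.28698858, -0.95793338,  0.38372264],
       [ 0.        ,  0.        ,  0.        ,  1.        ]])}
```

View pics/scene0.png

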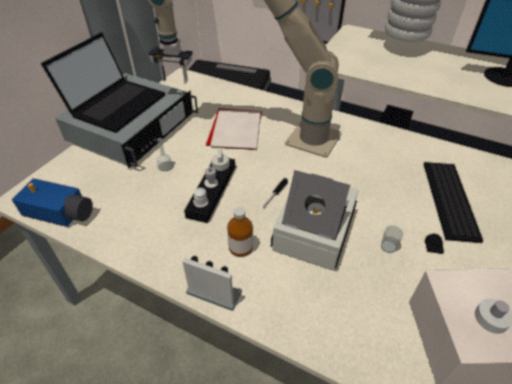

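View pics/side0.png

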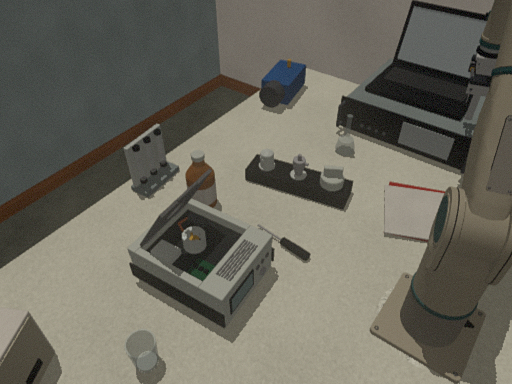

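View pics/wrist0.png

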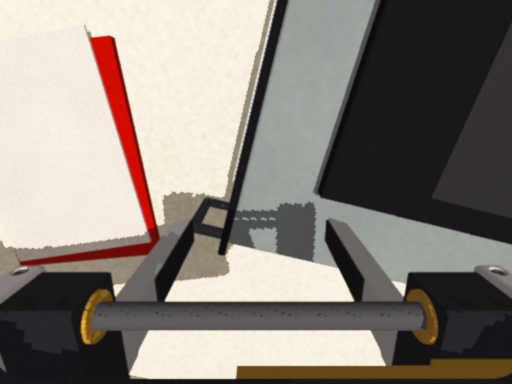

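Side view: the monitor (~200,260) has its cover open, with the port at about (193,238). The rack's nearest hole (~333,178) holds the winged filter. I'll zoom in.

```bash
cat > h.py <<'E'
import numpy as np, cv2
from plant import manip
def ray(n,uv,c=None):
    c=c or manip.calibration(n); K=c["camera_matrix"];T=c["world_from_camera"]
    d=T[:3,:3]@np.linalg.solve(K,[uv[0],uv[1],1.]); return T[:3,3],d/np.linalg.norm(d)
def onz(n,uv,z,c=None):
    o,d=ray(n,uv,c); return o+d*(z-o[2])/d[2]
def tri(a,b):
    A=np.zeros((3,3));B=np.zeros(3)
    for o,d in(a,b):
        P=np.eye(3)-np.outer(d,d);A+=P;B+=P@o
    p=np.linalg.solve(A,B); return p,[np.linalg.norm((np.eye(3)-np.outer(d,d))@(p-o)) for o,d in(a,b)]
def proj(n,p,c=None):
    c=c or manip.calibration(n);T=c["world_from_camera"]
    q=c["camera_matrix"]@(T[:3,:3].T@(np.asarray(p)-T[:3,3])); return q[:2]/q[2]
def crop(src,dst,x,y,w,h,s):
    im=cv2.imread(src)[y:y+h,x:x+w]; cv2.imwrite(dst,cv2.resize(im,None,fx=s,fy=s,interpolation=cv2.INTER_CUBIC))
E
python3 - <<'E'
from h import *
crop("pics/side0.png","pics/s_mon.png",120,165,160,150,4)
crop("pics/side0.png","pics/s_rack.png",235,135,130,80,6)
crop("pics/scene0.png","pics/c_mon.png",260,160,110,110,5)
crop("pics/scene0.png","pics/c_rack.png",175,140,75,85,7)
E
```

```text
(no output)
```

View pics/s_mon.png

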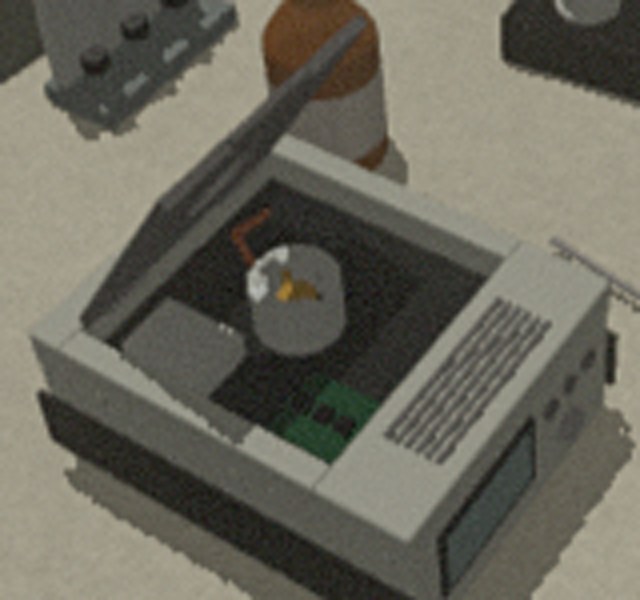

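View pics/s_rack.png

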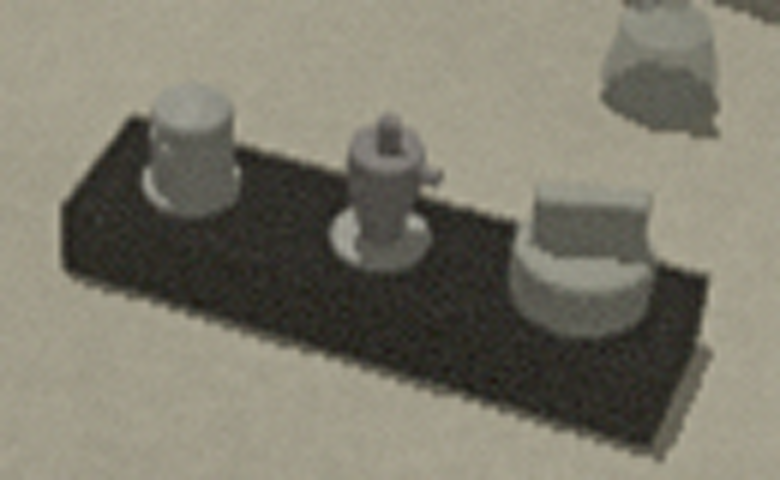

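View pics/c_mon.png

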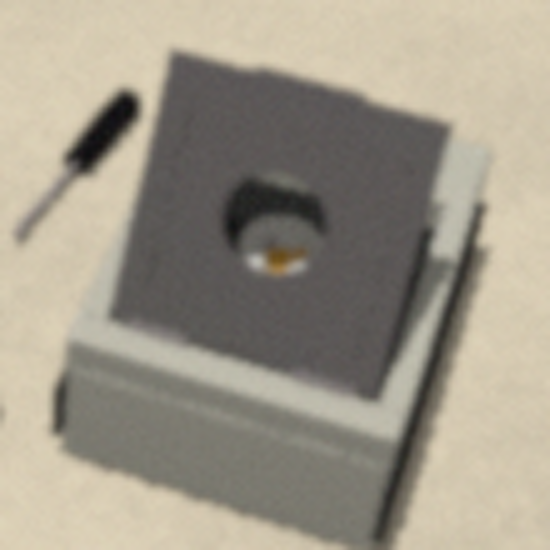

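View pics/c_rack.png

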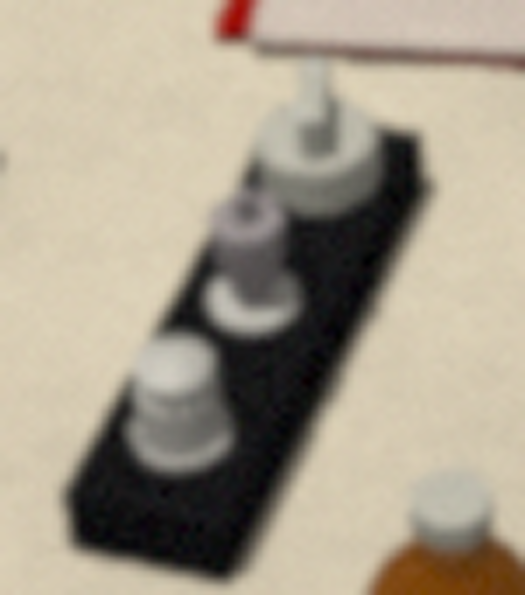

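Run:
```python
from h import *
np.set_printoptions(precision=4,suppress=True)
S=lambda p:(120+p[0]/4,165+p[1]/4)
C=lambda p:(260+p[0]/5,160+p[1]/5)
for nm,p in dict(FL=(405,540),FR=(610,290),RL=(32,335),RR=(280,137)).items(): print(nm,onz("side",S(p),.13))
print("port",onz("side",S((296,279)),.142))
for nm,p in dict(RR=(75,340),RL=(400,437),FL=(490,150)).items(): print("sc",nm,onz("scene",C(p),.13))
R=lambda p:(235+p[0]/6,135+p[1]/6)
for nm,p in dict(a=(62,205),b=(137,118),c=(710,275),d=(657,442)).items(): print("rack side",nm,onz("side",R(p),.045))
Q=lambda p:(175+p[0]/7,140+p[1]/7)
for nm,p in dict(near1=(70,497),near2=(240,555),r=(430,180),t=(415,132)).items(): print("rack scene",nm,onz("scene",Q(p),.045))
z=.045+.068
for p in [(537,190),(650,190),(593,188)]: print("wing side",onz("side",R(p),z))
for p in [(315,62),(318,130),(300,62),(330,62)]: print("wing scene",onz("scene",Q(p),z))
# cover free-edge corners
print("cover FR tri",tri(ray("side",S((365,22))),ray("scene",C((175,52)))))
print("cover FL tri",tri(ray("side",S((165,205))),ray("scene",C((452,127)))))
```

```text
FL [0.3701 0.3034 0.13  ]
FR [0.3836 0.0933 0.13  ]
RL [0.641  0.3287 0.13  ]
RR [0.6394 0.1141 0.13  ]
port [0.5358 0.2083 0.142 ]
sc RR [0.6683 0.1187 0.13  ]
sc RL [0.6452 0.33   0.13  ]
sc FL [0.373  0.3037 0.13  ]
rack side a [ 0.6611 -0.154   0.045 ]
rack side b [ 0.6738 -0.2386  0.045 ]
rack side c [ 0.3573 -0.3069  0.045 ]
rack side d [ 0.3214 -0.1822  0.045 ]
rack scene near1 [ 0.6822 -0.2343  0.045 ]
rack scene near2 [ 0.675  -0.1346  0.045 ]
rack scene r [ 0.3761 -0.1929  0.045 ]
rack scene t [ 0.3423 -0.2224  0.045 ]
wing side [ 0.4275 -0.2381  0.113 ]
wing side [ 0.3827 -0.2709  0.113 ]
wing side [ 0.4061 -0.2557  0.113 ]
wing scene [ 0.3844 -0.2616  0.113 ]
wing scene [ 0.4356 -0.2286  0.113 ]
wing scene [ 0.3884 -0.2692  0.113 ]
wing scene [ 0.3804 -0.254   0.113 ]
cover FR tri (array([0.5431, 0.1213, 0.2818]), [np.float64(0.0011039590034304246), np.float64(0.001103959003430378)])
cover FL tri (array([0.5284, 0.2968, 0.2828]), [np.float64(0.0017463428975725123), np.float64(0.0017463428975724585)])
```

Emit:
jog_arm --deltas '[0, 1.2, 1.9, 1.5, 2, 0, 2.5, 3.8, 1.5, 4, 0, 2.5, 3.8, 1.5, 4, 0, 2.5, 3.8, 1.5, 4, 0, 2.5, 3.8, 1.0, 4]'

```text
time_s: 0.65
tool_pos: [0.2736, -0.4574, 0.2763]
tcp_rot: [0.0, 0.877, -0.481, 0.0]
wrist_force: [-0.2, -0.0, 0.1]
width: 0.0575
```

Emit:
jog_arm --deltas '[0, 2.5, 3.8, 1, 2, 0, 2.5, 3.8, 1, 0, 0, 2.5, 3.8, 0.5, 0, 0, 2.5, 3.8, 0, 0, 0, 1.8, 2.8, 0, 0]'

```text
time_s: 1.15
tool_pos: [0.3922, -0.2759, 0.3007]
tcp_rot: [-0.0, 0.885, -0.466, 0.0]
wrist_force: [-1.0, -1.1, 0.3]
width: 0.0172
```

Emit:
jog_arm --deltas '[0, 1.0, 1.0, 0, 0, 0, 0, 0, 0, 0]'

```text
time_s: 1.35
tool_pos: [0.4022, -0.2667, 0.3005]
tcp_rot: [-0.0, 0.885, -0.465, 0.0]
wrist_force: [0.1, -0.0, 0.4]
width: 0.0019
```

```bash
cat > snap.py <<'E'
import sys,pickle
from h import *
n,name=sys.argv[1:3]
c=manip.calibration(n); im=manip.capture(n)
cv2.imwrite(f"pics/{name}.png",im[:,:,::-1]); pickle.dump(c,open(f"pics/{name}.pkl","wb"))
E
python3 snap.py wrist w1
```

```text
(no output)
```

View pics/w1.png

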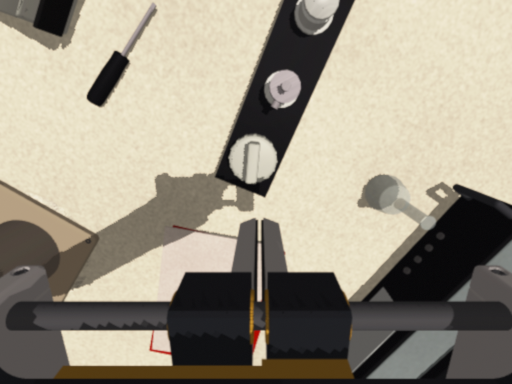

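The filter drum shows at (253,159), with the wing running from about (249,178) to (257,145). I'll zoom in to measure it.

Run:
```python
from h import *
crop("pics/w1.png","pics/w1z.png",215,125,80,75,8)
```

```text
(no output)
```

View pics/w1z.png

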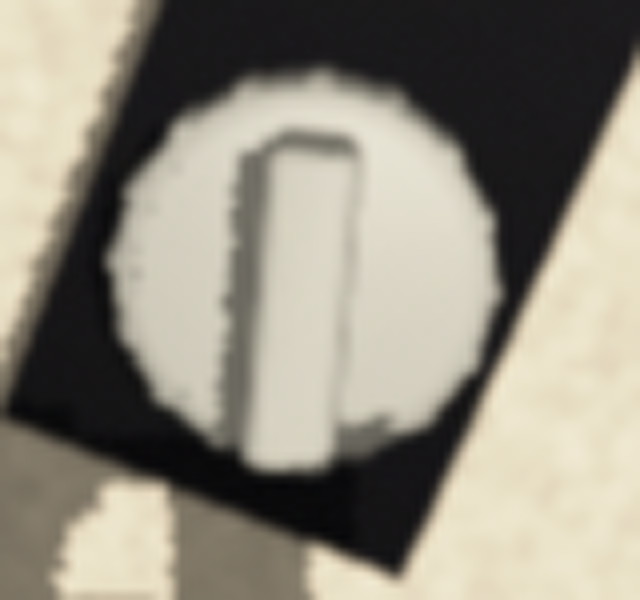

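Run:
```python
from h import *
import pickle
np.set_printoptions(precision=4,suppress=True)
c=pickle.load(open("pics/w1.pkl","rb"))
Z=lambda p:(215+p[0]/8,125+p[1]/8)
q=[onz("wrist",Z(p),.113,c)[:2] for p in [(270,150),(357,155),(335,468),(243,465)]]
for x in q: print(x)
m=sum(q)/4; d=(q[0]+q[1]-q[2]-q[3])/2
print("c",m,"len",np.linalg.norm(d),"wid",np.linalg.norm(q[0]-q[1]),"ang",np.degrees(np.arctan2(d[1],d[0])))
print("drum",onz("wrist",Z((303,258)),.083,c), [onz("wrist",Z(p),.083,c)[:2] for p in((107,258),(500,285))])
r=[onz("wrist",Z(p),.045,c)[:2] for p in((5,412),(400,577),(640,65),(165,0))]; print("rack",r)
e=r[1]-r[0]; print(np.linalg.norm(e))
```

```text
[ 0.426 -0.235]
[ 0.4335 -0.2473]
[ 0.387  -0.2749]
[ 0.3784 -0.2614]
c [ 0.4062 -0.2546] len 0.05426334793531304 wid 0.01446613749750157 ang 29.848804316080887
drum [ 0.4094 -0.2521  0.083 ] [array([ 0.3891, -0.2227]), array([ 0.4258, -0.2845])]
rack [array([ 0.3428, -0.2231]), array([ 0.3595, -0.3096]), array([ 0.472 , -0.2879]), array([ 0.4298, -0.205 ])]
0.08810890018407366
```

Emit:
jog_arm --deltas '[0, 1.0, 2, 2, 0, 0, 1.8, 4, 1.5, -3, 0, 1.8, 4, 1.5, -3, 0, 1.8, 4, 1, -3, 0, 1.8, 4, 0, -3]'

```text
time_s: 1.9
tool_pos: [0.4835, -0.0896, 0.3619]
tcp_rot: [-0.0, 0.829, -0.559, 0.002]
wrist_force: [0.1, -0.9, 0.6]
width: 0.0005
```

Emit:
jog_arm --deltas '[0, 1.8, 4, 0, -3, 0, 1.8, 4, 0, -3, 0, 1.8, 4, 0, -3, 0, 1.8, 4, 0, -3, 0, 1.8, 4, 0, -3]'

```text
time_s: 2.4
tool_pos: [0.5736, 0.1101, 0.3602]
tcp_rot: [0.001, 0.749, -0.663, 0.0]
wrist_force: [1.4, -0.3, 0.4]
width: 0.0005
```

Emit:
jog_arm --deltas '[0, 1.8, 4, 0, -2, 0, 1.8, 4, 0, 0, 0, 1, 2, 0, 0, 0, 0, 0, 0, 0]'

```text
time_s: 2.8
tool_pos: [0.6193, 0.2131, 0.3588]
tcp_rot: [0.0, 0.74, -0.673, -0.001]
wrist_force: [0.1, -0.8, -0.4]
width: 0.0008
```

```bash
python3 snap.py wrist w2; python3 snap.py side s2
python3 - <<'E'
from h import *
print(proj("side",[.6193,.2131,.3588]))
crop("pics/s2.png","pics/s2z.png",110,110,200,180,4)
E
```

```text
[153.9060768  152.14711853]
```

View pics/w2.png

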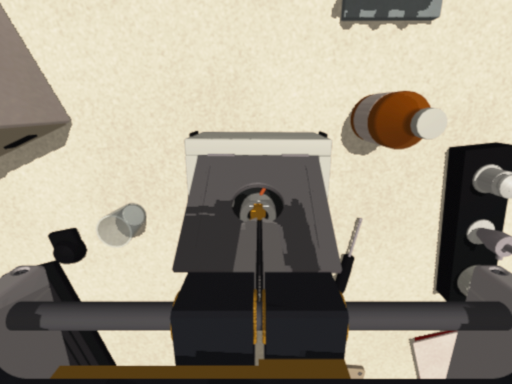

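View pics/s2z.png

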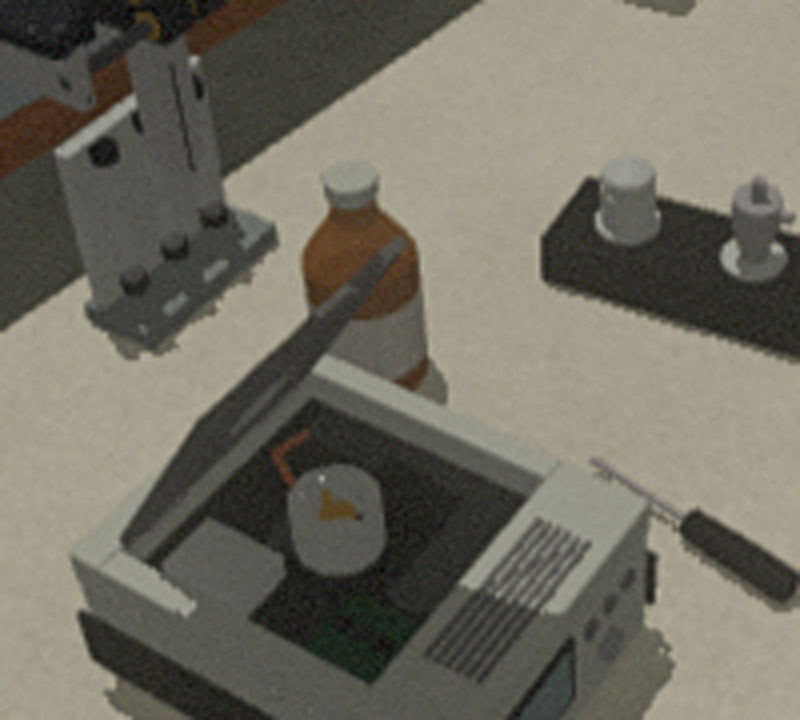

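The wrist view confirms that the fingers are centred on the cover and behind its free edge. The hinge line is near row 155, columns 196 to 333.

Run:
```python
from h import *
import pickle
c=pickle.load(open("pics/w2.pkl","rb"))
a=onz("wrist",(197,155.5),.134,c);b=onz("wrist",(327,155.5),.134,c);print(a,b,(a+b)/2)
a=onz("wrist",(188,138),.13,c);b=onz("wrist",(330,138),.13,c);print(a,b,np.linalg.norm(a-b),np.degrees(np.arctan2(*(a-b)[:2])))
```

```text
[0.62597856 0.30535388 0.134     ] [0.64439782 0.11368423 0.134     ] [0.63518819 0.20951905 0.134     ]
[0.64987435 0.32015104 0.13      ] [0.66981574 0.1125572  0.13      ] 0.20854941654044795 -5.486977916079762
```

Emit:
jog_arm --deltas '[0, -0.3, 0, -3, 0, 0, -0.5, 0, -3, 0, 0, -0.6, 0, -2, 0, 0, -0.6, 0, -1.3, 0, 0, -1, 0, 0, 0]'

```text
time_s: 3.4
tool_pos: [0.5878, 0.2071, 0.2658]
tcp_rot: [0.002, 0.738, -0.675, -0.0]
wrist_force: [-0.2, 0.4, 0.6]
width: 0.0005
```

Emit:
jog_arm --deltas '[0, -1, -0.1, 0, 0, 0, -1, -0.1, 0, 0, 0, -0.8, -0.1, -0.4, 0, 0, -0.6, -0.1, -0.4, 0, 0, -0.6, 0, -0.4, 0]'

```text
time_s: 3.9
tool_pos: [0.5488, 0.207, 0.2559]
tcp_rot: [-0.001, 0.739, -0.674, 0.001]
wrist_force: [1.5, -0.9, 1.7]
width: 0.0002
```

Emit:
jog_arm --deltas '[0, -0.9, 0, -0.9, 0, 0, -0.7, -0.1, -0.7, 0, 0, -0.7, -0.1, -0.8, 0, 0, -0.7, -0.1, -0.8, 0, 0, -0.6, 0, -0.9, 0]'

```text
time_s: 4.4
tool_pos: [0.5121, 0.2041, 0.2138]
tcp_rot: [0.0, 0.739, -0.674, -0.0]
wrist_force: [0.7, 0.0, 1.8]
width: 0.0004
```

Emit:
jog_arm --deltas '[0, -0.5, -0.1, -0.9, 0, 0, -0.5, -0.1, -0.9, 0, 0, -0.4, 0, -1, 0, 0, -0.3, 0, -1, 0, 0, -0.3, 0, -1, 0]'

```text
time_s: 4.9
tool_pos: [0.4923, 0.2017, 0.1654]
tcp_rot: [0.0, 0.739, -0.674, 0.0]
wrist_force: [0.2, 0.1, 0.3]
width: 0.0003
```

Emit:
jog_arm --deltas '[0, -0.2, 0, -1, 0, 0, -0.1, 0, -0.8, 0, 0, -0.1, 0, -0.6, 0, 0, 0, 0, -0.4, 0]'

```text
time_s: 5.3
tool_pos: [0.4885, 0.2021, 0.1379]
tcp_rot: [0.0, 0.739, -0.674, -0.0]
wrist_force: [-4.5, -1.0, 28.4]
width: 0.0006
```

Emit:
jog_arm --deltas '[0, 0, 0, 1.5, 0, 0, 0.5, 0, 4, 0, 0, 1.5, 0, 4, 0, 0, 2, 0.4, 4, 0, 0, 1.6, 0.3, 4, 0]'

```text
time_s: 5.8
tool_pos: [0.5457, 0.2094, 0.3155]
tcp_rot: [-0.001, 0.739, -0.674, 0.0]
wrist_force: [1.0, 0.4, -0.8]
width: 0.0003
```

```bash
python3 -c "
from h import *
s=manip.sense();print(s['tool_pos'],s['wrist_force'],s['qd'].round(3))"; python3 snap.py wrist w3; python3 snap.py side s3
python3 - <<'E'
from h import *
crop("pics/s3.png","pics/s3z.png",120,165,160,150,4)
E
```

```text
[0.54569116 0.20937857 0.31547761] [ 0.98674313  0.41887825 -0.8394528 ] [ 0.024 -0.061 -0.011 -1.059 -0.085  1.116  0.173]
```

View pics/w3.png

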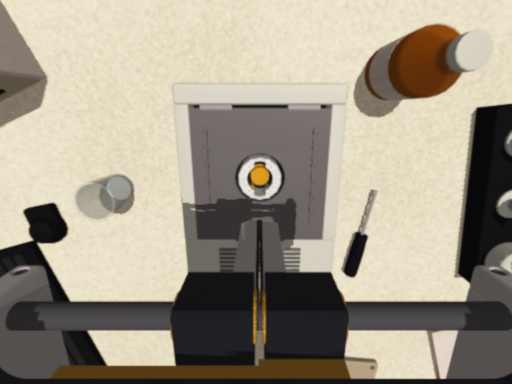

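View pics/s3z.png

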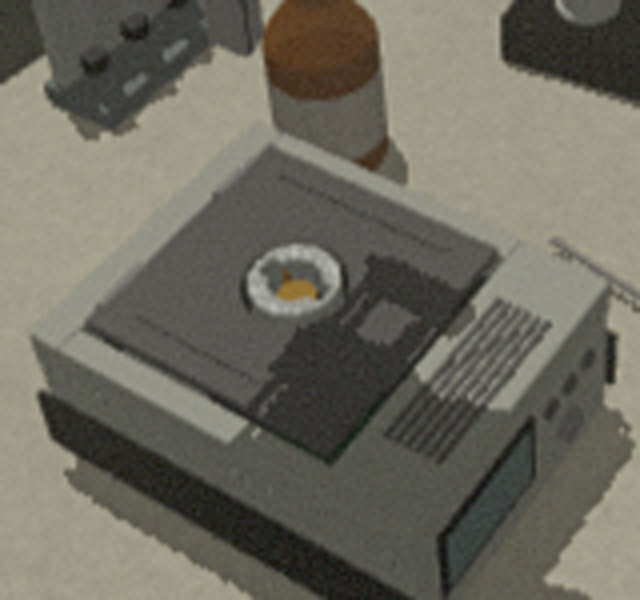

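The cover is shut flat, with the port ring showing through at (260,177). The arm was still settling in that picture, so I'll take another for the measurement.

```bash
python3 snap.py wrist w4
python3 - <<'E'
from h import *
crop("pics/w4.png","pics/w4z.png",225,145,70,65,9)
print(manip.sense()['tool_pos'])
E
```

```text
[0.54705878 0.21019551 0.315919  ]
```

View pics/w4z.png

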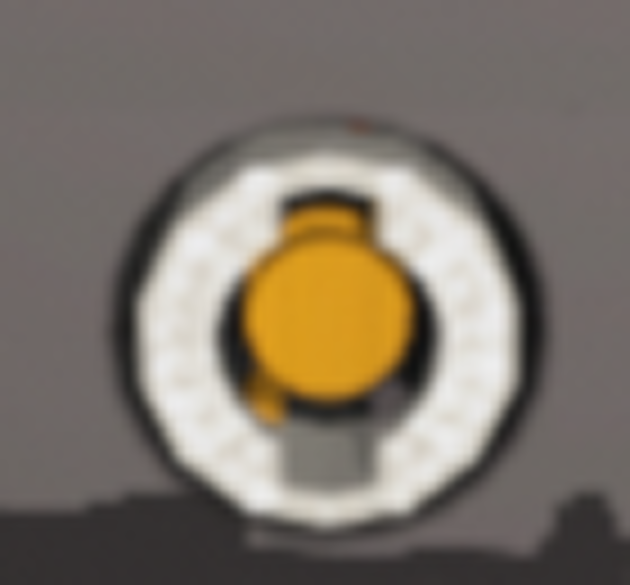

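Run:
```python
from h import *
import pickle
c=pickle.load(open("pics/w4.pkl","rb"))
im=cv2.imread("pics/w4.png"); 
m=((im.min(2)>165)).astype(np.uint8); m[:, :235]=0;m[:,290:]=0;m[:155]=0;m[206:]=0
cs,_=cv2.findContours(m,cv2.RETR_EXTERNAL,cv2.CHAIN_APPROX_NONE);k=max(cs,key=len)
e=cv2.fitEllipse(k);print(e)
Z=lambda p:(225+p[0]/9-.44,145+p[1]/9-.44)
print("ring",onz("wrist",e[0],.142,c))
print("byeye",onz("wrist",Z((331,340)),.142,c), onz("wrist",Z((329.5,341)),.142,c))
L=[onz("wrist",Z(p),.142,c) for p in((137,340),(525,340),(329,192),(329,490))]
print(np.linalg.norm(L[0]-L[1]),np.linalg.norm(L[2]-L[3]),np.degrees(np.arctan2(*(L[2]-L[3])[1::-1])))
c=manip.calibration("side");im=cv2.imread("pics/s3.png")[225:250,175:212]
m=(im.min(2)>130).astype(np.uint8)
cs,_=cv2.findContours(m,cv2.RETR_EXTERNAL,cv2.CHAIN_APPROX_NONE);k=max(cs,key=len);e=cv2.fitEllipse(k);print(e)
print("side ring",onz("side",(e[0][0]+175,e[0][1]+225),.142))
# rack filter from w4-independent: cover face corners angle
d=np.array([np.cos(np.radians(5.5)),np.sin(np.radians(5.5))]); print("hinge-.09", np.array([.634,.216])-.09*d)
```

```text
((260.9833068847656, 182.121337890625), (39.58157730102539, 40.28497314453125), 90.44934844970703)
ring [0.54027259 0.20746812 0.142     ]
byeye [0.54001788 0.20696579 0.142     ] [0.53984357 0.20717424 0.142     ]
0.0579187900565191 0.04596993954142689 5.38973647878628
((17.983718872070312, 9.460843086242676), (14.783171653747559, 21.3308048248291), 83.91465759277344)
side ring [0.53839398 0.20913209 0.142     ]
hinge-.09 [0.54441434 0.20737388]
```

Emit:
jog_arm --deltas '[4.5, -0.8, -2, 0, 0, 4.5, -1.3, -4.5, 0, 2.5, 4.5, -1.3, -4.5, 0, 2.5, 4.5, -1.3, -4.5, 0, 2.5, 4.5, -1.3, -4.5, 0, 2.5]'

```text
time_s: 6.45
tool_pos: [0.4826, 0.0076, 0.312]
tcp_rot: [0.001, 0.796, -0.606, -0.001]
wrist_force: [0.2, -0.1, -0.5]
width: 0.0371
```

Emit:
jog_arm --deltas '[4.5, -1.3, -4.5, 0, 2.5, 4.5, -1.3, -4.5, 0, 2.5, 4.5, -1.3, -4.5, 0, 2.5, 4.5, -1.3, -4.5, 0, 2.5, 4.5, -1.3, -4.5, 0, 2.5]'

```text
time_s: 6.95
tool_pos: [0.4178, -0.2169, 0.3122]
tcp_rot: [0.0, 0.857, -0.516, -0.001]
wrist_force: [0.4, 0.5, -0.0]
width: 0.0449
```

Emit:
jog_arm --deltas '[4.5, -1.3, -3.0, -2, 2.0, 4.5, -0.2, -0.9, -2, 0, 4.5, 0, 0, 0, 0]'

```text
time_s: 7.25
tool_pos: [0.4012, -0.255, 0.2702]
tcp_rot: [0.0, 0.864, -0.503, -0.004]
wrist_force: [0.1, 0.2, 0.2]
width: 0.0451
```

```bash
python3 snap.py wrist w5
python3 - <<'E'
from h import *
crop("pics/w5.png","pics/w5z.png",205,120,110,110,6)
s=manip.sense();print(s['tool_pos'],s['tcp_rot'],s['joints'])
E
```

```text
[ 0.4030057  -0.25401615  0.27171432] [-2.20816154e-04  8.64887037e-01 -5.01960866e-01 -2.37762988e-03] [ 0.63021485  0.30628738 -0.16624994  1.88614021  0.06014775  0.95871526
 -0.61498375]
```

View pics/w5z.png

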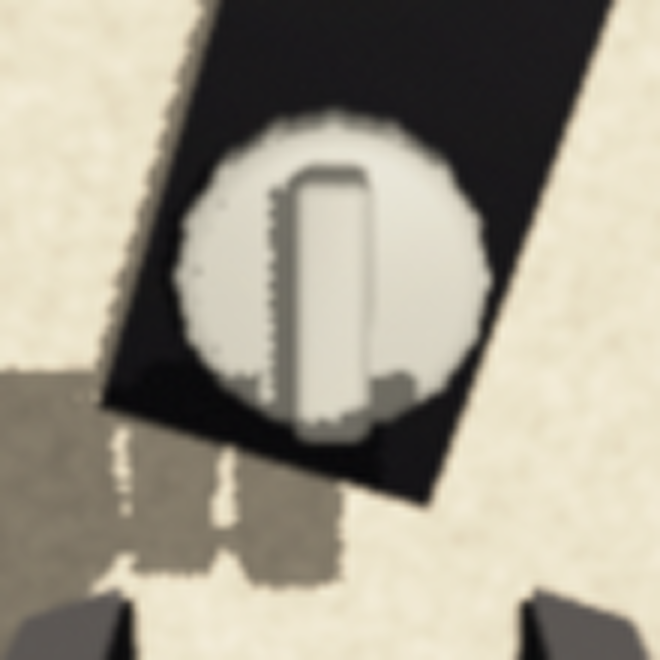

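Run:
```python
from h import *
import pickle
c=pickle.load(open("pics/w5.pkl","rb"))
Z=lambda p:(205+p[0]/6-.4,120+p[1]/6-.4)
q=[onz("wrist",Z(p),.113,c)[:2] for p in [(297,183),(368,183),(370,438),(297,438)]]
d=(q[0]+q[1]-q[2]-q[3])/2
print(sum(q)/4,np.linalg.norm(d),np.linalg.norm(q[0]-q[1]),np.degrees(np.arctan2(d[1],d[0])))
print("drum",onz("wrist",Z((333,268)),.083,c))
```

```text
[ 0.40689547 -0.25353763] 0.05465955631259696 0.014504011409482294 29.909019479309112
drum [ 0.40984263 -0.251782    0.083     ]
```

Emit:
jog_arm --deltas '[4.5, 0.4, 0, -3, 0, 4.5, 0, 0, -4, 0, 4.5, 0, 0, -4, 0, 4.5, 0, 0, -3, 0, 4.5, 0, 0, 0, 0]'

```text
time_s: 7.8
tool_pos: [0.4072, -0.2519, 0.131]
tcp_rot: [-0.0, 0.866, -0.5, -0.003]
wrist_force: [0.1, 0.7, -0.1]
width: 0.045
```

Emit:
jog_arm --deltas '[4.5, 0, -0.15, -2, 0, 4.5, 0, 0, -1.6, 0, 4.5, 0, 0, -0.7, 0, 4.5, 0, 0, 0, 0, 4.5, 0, 0, 0, 0]'

```text
time_s: 8.3
tool_pos: [0.4097, -0.2563, 0.0917]
tcp_rot: [-0.0, 0.865, -0.501, 0.001]
wrist_force: [0.7, -0.2, -0.8]
width: 0.0449
```

Emit:
jog_arm --deltas '[4.5, -0.2, 0.2, -0.4, 0, 4.5, 0, 0, 0, 0, 4.5, 0, 0, 0, 0]'

```text
time_s: 8.6
tool_pos: [0.4067, -0.2543, 0.0868]
tcp_rot: [-0.0, 0.865, -0.501, 0.0]
wrist_force: [-0.2, 1.0, 0.0]
width: 0.0449
```

Well placed. I'll close on the wing.

Emit:
jog_arm --deltas '[0.5, 0, 0, 0, 0, 0.5, 0, 0, 0, 0, 0.5, 0, 0, 0, 0, 0.5, 0, 0, 0, 0, 0.5, 0, 0, 0, 0]'

```text
time_s: 9.1
tool_pos: [0.4065, -0.2542, 0.0864]
tcp_rot: [-0.0, 0.865, -0.501, -0.0]
wrist_force: [-0.7, -0.1, -1.2]
width: 0.0161
```

Emit:
jog_arm --deltas '[0, 0, 0, 0, 0, 0, 0, 0, 0, 0, 0, 0, 0, 0.5, 0, 0, 0, 0, 1, 0, 0, 0, 0, 1, 0]'

```text
time_s: 9.6
tool_pos: [0.4068, -0.2544, 0.1124]
tcp_rot: [-0.0, 0.865, -0.501, 0.0]
wrist_force: [-0.6, 0.4, -1.3]
width: 0.0158
```

Emit:
jog_arm --deltas '[0, 0, 0, 2, 0, 0, 0, 0, 3.5, 0, 0, 0, 0.5, 4, 7.5, 0, 0.5, 2, 3.5, 8, 0, 0.7, 2.5, 2, 8]'

```text
time_s: 10.1
tool_pos: [0.4196, -0.2052, 0.2653]
tcp_rot: [0.001, 0.95, -0.313, 0.003]
wrist_force: [1.1, -0.2, -1.9]
width: 0.0157
```

Emit:
jog_arm --deltas '[0, 0.7, 2.5, 1, 8, 0, 0.7, 2.5, 0, 8, 0, 0.7, 2.5, 0, 8, 0, 0.7, 2.5, 0, 8, 0, 0.7, 2.5, 0, 8]'

```text
time_s: 10.6
tool_pos: [0.4537, -0.0785, 0.2726]
tcp_rot: [0.001, 0.999, 0.032, 0.001]
wrist_force: [0.8, -1.0, -0.8]
width: 0.0158
```

Emit:
jog_arm --deltas '[0, 0.7, 2.5, 0, 8, 0, 0.7, 2.5, 0, 8, 0, 0.7, 2.5, 0, 8, 0, 0.7, 2.5, 0, 8, 0, 0.7, 2.5, 0, 8]'

```text
time_s: 11.1
tool_pos: [0.4887, 0.0464, 0.2725]
tcp_rot: [0.001, 0.928, 0.372, 0.0]
wrist_force: [-0.4, -0.3, -2.9]
width: 0.0161
```

Emit:
jog_arm --deltas '[0, 0.7, 2.5, 0, 8, 0, 0.7, 2.5, 0, 8, 0, 0.7, 2.5, 0, 8, 0, 0.7, 2.5, 0, 8, 0, 0.7, 2.5, 0, 4]'

```text
time_s: 11.6
tool_pos: [0.5239, 0.1711, 0.2723]
tcp_rot: [0.001, 0.769, 0.64, 0.0]
wrist_force: [0.9, 0.4, -0.9]
width: 0.016
```

Emit:
jog_arm --deltas '[0, 0.8, 1.8, 0, 8, 0, 0.8, 1.8, 0, 7.9, 0, 0, 0, 0, 0, 0, 0, 0, 0, 0, 0, 0, 0, 0, 0]'

```text
time_s: 12.1
tool_pos: [0.5395, 0.2052, 0.2717]
tcp_rot: [0.001, 0.675, 0.738, -0.001]
wrist_force: [-0.6, 0.2, -1.4]
width: 0.0157
```

```bash
python3 snap.py wrist w6;python3 snap.py side s6; python3 snap.py scene c6
python3 - <<'E'
from h import *
s=manip.sense();print(s['tool_pos'],s['tcp_rot'],s['joints'])
crop("pics/s6.png","pics/s6z.png",120,115,160,150,4)
crop("pics/c6.png","pics/c6z.png",260,100,120,120,5)
E
```

```text
[0.5396939  0.20552122 0.27173628] [ 5.00126864e-04  6.74977097e-01  7.37838458e-01 -2.80555789e-04] [ 0.13472399  0.58485279 -0.89742603  1.62270048  0.48814935  1.17393676
  0.78433731]
```

View pics/w6.png

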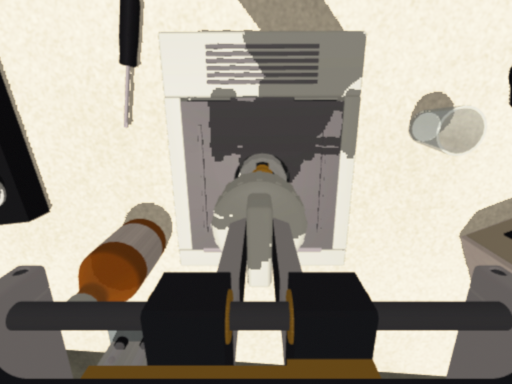

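View pics/s6z.png

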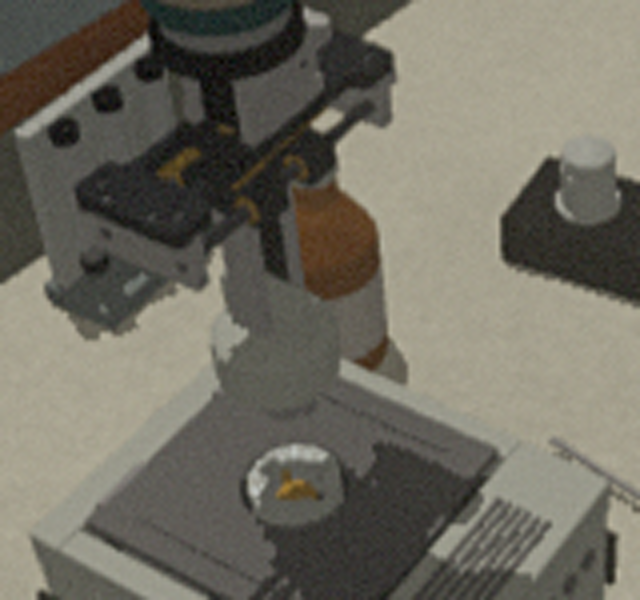

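View pics/c6z.png

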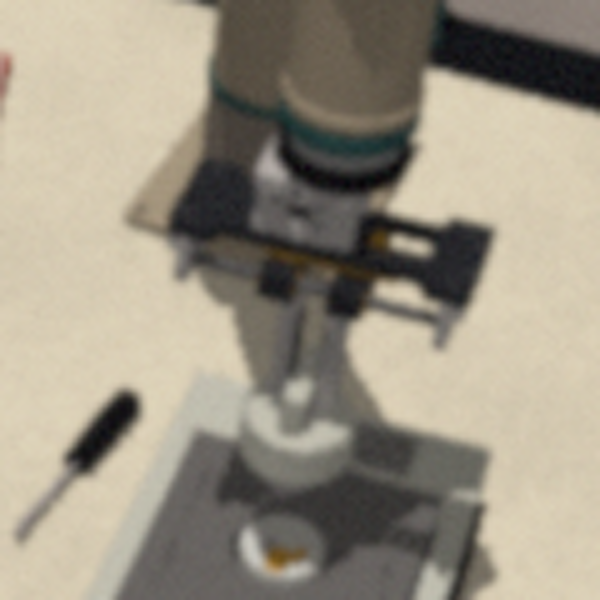

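Run:
```python
from h import *
crop("pics/w6.png","pics/w6z.png",205,140,115,95,6)
```

```text
(no output)
```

View pics/w6z.png

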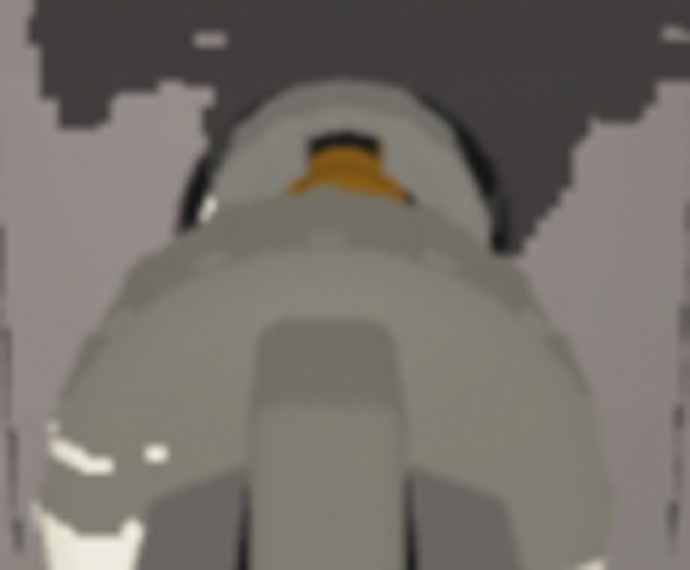

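Run:
```python
from h import *
import pickle
np.set_printoptions(precision=4,suppress=True)
c=pickle.load(open("pics/w6.pkl","rb"))
Z=lambda p:(205+p[0]/6-.4,140+p[1]/6-.4)
a=np.radians(5.45);x=np.array([np.cos(a),np.sin(a)])
print("port", onz("wrist",Z((345,133)),.142,c)[:2]+.023*x)
zo=.2717-.0414
print("wing front top",onz("wrist",Z((327,403)),zo+.068,c)[:2]+.028*x)
w=onz("wrist",Z((327,403)),zo+.068,c)[:2]; print(np.linalg.norm(onz("wrist",Z((248,403)),zo+.068,c)-onz("wrist",Z((405,403)),zo+.068,c)))
print("drum L/R",onz("wrist",Z((40,500)),zo+.038,c),onz("wrist",Z((612,500)),zo+.038,c))
print("tcp proj", proj("wrist",[.5397,.2055,.2717],c))
for p in[(.5397,.2055,zo)]: print("side drum shoulder proj",proj("side",p),proj("scene",p))
```

```text
port [0.539  0.2078]
wing front top [0.5408 0.2048]
0.015463593610075738
drum L/R [0.5395 0.1698 0.2683] [0.5333 0.2382 0.2683]
tcp proj [260.5299 229.2876]
side drum shoulder proj [189.6329 207.5968] [318.3357 189.8597]
```

Emit:
jog_arm --deltas '[0, 0, 0.2, -2, 0.3, 0, 0, 0, -2, 0, 0, 0, 0, -1, 0, 0, 0, 0, 0, 0, 0, 0, 0, 0, 0]'

```text
time_s: 12.75
tool_pos: [0.54, 0.2088, 0.2221]
tcp_rot: [0.0, 0.672, 0.74, 0.0]
wrist_force: [0.3, 0.7, -0.8]
width: 0.0156
```

```bash
python3 snap.py side s7; python3 snap.py scene c7
python3 - <<'E'
from h import *
s=manip.sense();print(s['tool_pos'],s['tcp_rot'],s['wrist_force'])
crop("pics/s7.png","pics/s7z.png",150,180,90,80,8)
crop("pics/c7.png","pics/c7z.png",280,155,80,75,8)
for n in("side","scene"): print(proj(n,[.5397,.2075,.142]),proj(n,[s['tool_pos'][0],s['tool_pos'][1],s['tool_pos'][2]-.0414]))
E
```

```text
[0.54024922 0.20906439 0.2224573 ] [2.69442480e-04 6.72393182e-01 7.40193717e-01 7.73090140e-04] [-0.05665623  1.04341313 -0.99332858]
[193.04756025 233.81558254] [190.70849191 223.09747918]
[315.81318714 208.96442003] [317.54051043 201.09960981]
```

View pics/s7z.png

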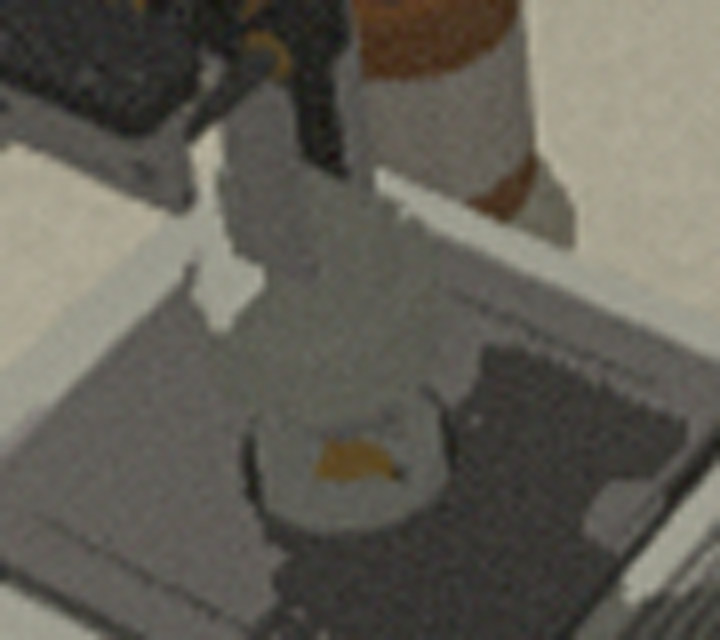

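View pics/c7z.png

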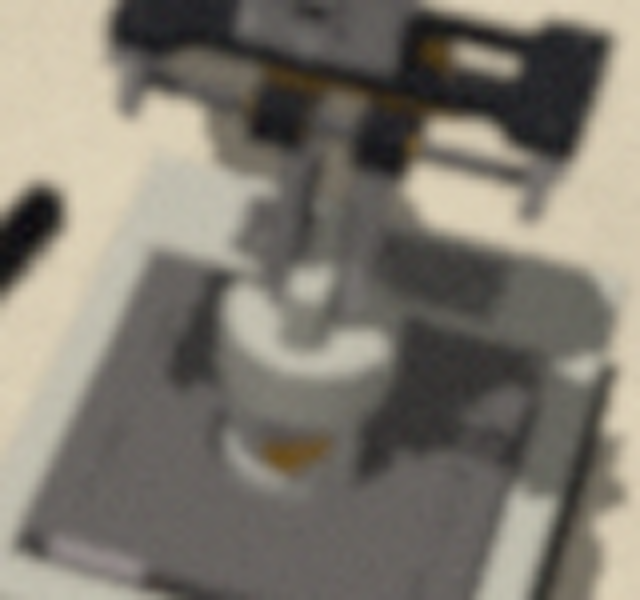

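Emit:
jog_arm --deltas '[0, 0, -0.15, -0.5, 0, 0, 0, 0, -0.5, 0, 0, 0, 0, -0.5, 0, 0, 0, 0, -0.3, 0, 0, 0, 0, 0, 0]'

```text
time_s: 13.35
tool_pos: [0.5394, 0.207, 0.2028]
tcp_rot: [-0.0, 0.672, 0.74, -0.001]
wrist_force: [-0.4, -0.7, -2.3]
width: 0.0157
```

The lugs are below the mouth level with no contact force, so they are in the slots. I'll push on against the spring.

Emit:
jog_arm --deltas '[0, 0, 0, -0.4, 0, 0, 0, 0, -0.4, 0, 0, 0, 0, -0.4, 0, 0, 0, 0, 0, 0]'

```text
time_s: 13.75
tool_pos: [0.5397, 0.2075, 0.1914]
tcp_rot: [-0.0, 0.672, 0.74, 0.0]
wrist_force: [-1.9, -0.8, 2.2]
width: 0.0156
```

Emit:
jog_arm --deltas '[0, 0, 0, -0.3, 0, 0, 0, 0, -0.3, 0, 0, 0, 0, -0.2, 0, 0, 0, 0, 0, 0]'

```text
time_s: 14.15
tool_pos: [0.5397, 0.2075, 0.1837]
tcp_rot: [-0.0, 0.672, 0.74, 0.0]
wrist_force: [-2.1, 0.6, 5.5]
width: 0.0158
```

Emit:
jog_arm --deltas '[0, 0, 0, -0.2, 0, 0, 0, 0, 0, 0, 0, 0, 0, 0, 0]'

```text
time_s: 14.45
tool_pos: [0.5398, 0.2075, 0.1832]
tcp_rot: [0.001, 0.672, 0.74, 0.0]
wrist_force: [-4.7, -2.3, 14.4]
width: 0.0158
```

Emit:
jog_arm --deltas '[0, 0, 0, 0, -4, 0, 0, 0, 0, -4, 0, 0, 0, 0, -4, 0, 0, 0, 0, -4, 0, 0, 0, 0, -4]'

```text
time_s: 14.95
tool_pos: [0.5402, 0.2091, 0.1832]
tcp_rot: [-0.0, 0.791, 0.612, 0.002]
wrist_force: [-2.3, 0.7, 11.1]
width: 0.0156
```

Run:
```python
from h import *
s=manip.sense();print(s['tool_pos'],2*np.degrees(np.arctan2(s['tcp_rot'][2],s['tcp_rot'][1])),s['wrist_force'],s['torque'],s['joints'])
```

```text
[0.54015155 0.20914399 0.18316737] 75.45270483628491 [-2.29113814  0.65104056 11.12591347] [0.22002457 0.70238648 0.28375006] [ 0.04480739  0.64687678 -0.74555193  1.73516053  0.52004425  0.9639162
  0.41261686]
```

Emit:
jog_arm --deltas '[0, 0, 0, 0, -5, 0, 0, 0, 0, -5, 0, 0, 0, 0, -5, 0, 0, 0, 0, -5, 0, 0, 0, 0, -5]'

```text
time_s: 15.45
tool_pos: [0.5398, 0.2079, 0.1832]
tcp_rot: [0.0, 0.905, 0.426, 0.001]
wrist_force: [-4.3, -1.3, 13.9]
width: 0.016
```

```bash
cat > st.py <<'E'
from h import *
s=manip.sense();print(s['time_s'],s['tool_pos'].round(4),(2*np.degrees(np.arctan2(s['tcp_rot'][2],s['tcp_rot'][1]))).round(2),s['wrist_force'].round(1),s['torque'].round(3),s['joints'].round(2),s['width'])
E
python3 st.py
```

```text
15.45 [0.5398 0.2079 0.1832] 50.39 [-4.3 -1.3 13.9] [-0.256  0.942  0.276] [-0.02  0.62 -0.63  1.74  0.44  0.93  0.05] 0.01596882305308654
```

Emit:
jog_arm --deltas '[0, 0, 0, 0, -5, 0, 0, 0, 0, -5, 0, 0, 0, 0, -5, 0, 0, 0, 0, -5, 0, 0, 0, 0, -5]'

```text
time_s: 15.95
tool_pos: [0.5394, 0.2077, 0.1832]
tcp_rot: [0.0, 0.976, 0.22, 0.0]
wrist_force: [-4.8, -1.1, 13.4]
width: 0.0161
```

```bash
python3 st.py
```

```text
15.95 [0.5394 0.2077 0.1832] 25.41 [-4.8 -1.1 13.4] [-0.438  1.168  0.409] [-0.09  0.59 -0.51  1.74  0.35  0.9  -0.31] 0.016082706845058137
```

Emit:
jog_arm --deltas '[0, 0, 0, 0, -4, 0, 0, 0, 0, -4, 0, 0, 0, 0, -4, 0, 0, 0, 0, -3, 0, 0, 0, 0, 0]'

```text
time_s: 16.45
tool_pos: [0.5392, 0.2076, 0.1832]
tcp_rot: [0.0, 0.996, 0.092, 0.0]
wrist_force: [-4.9, -1.2, 14.5]
width: 0.016
```

```bash
python3 st.py
```

```text
16.45 [0.5392 0.2076 0.1832] 10.57 [-4.9 -1.2 14.5] [-0.387  1.222  0.285] [-0.14  0.58 -0.43  1.74  0.3   0.89 -0.52] 0.01598144731952918
```

Emit:
jog_arm --deltas '[0, 0, 0, 0, -2, 0, 0, 0, 0, -2, 0, 0, 0, 0, 0]'

```text
time_s: 16.75
tool_pos: [0.5391, 0.2076, 0.1832]
tcp_rot: [0.0, 0.998, 0.058, 0.0]
wrist_force: [-6.0, -1.2, 14.0]
width: 0.0158
```

```bash
python3 st.py
```

```text
16.75 [0.5391 0.2076 0.1832] 6.63 [-6.  -1.2 14. ] [-0.419  1.253  0.561] [-0.15  0.58 -0.42  1.74  0.29  0.88 -0.57] 0.01577362421920206
```

Emit:
jog_arm --deltas '[0, 0, 0, -0.1, -2, 0, 0, 0, 0, 0, 0, 0, 0, 0, 0]'

```text
time_s: 17.05
tool_pos: [0.5392, 0.2076, 0.1832]
tcp_rot: [0.001, 0.999, 0.041, 0.001]
wrist_force: [-7.2, -2.5, 20.6]
width: 0.0161
```

```bash
python3 st.py; python3 snap.py wrist w8; python3 snap.py side s8
python3 - <<'E'
from h import *
crop("pics/s8.png","pics/s8z.png",120,165,160,150,4)
crop("pics/w8.png","pics/w8z.png",170,130,180,150,4)
E
```

```text
17.05 [0.5392 0.2076 0.1832] 4.68 [-7.2 -2.5 20.6] [-0.624  1.743  0.65 ] [-0.16  0.58 -0.41  1.74  0.28  0.88 -0.6 ] 0.016112944902399763
```

View pics/w8z.png

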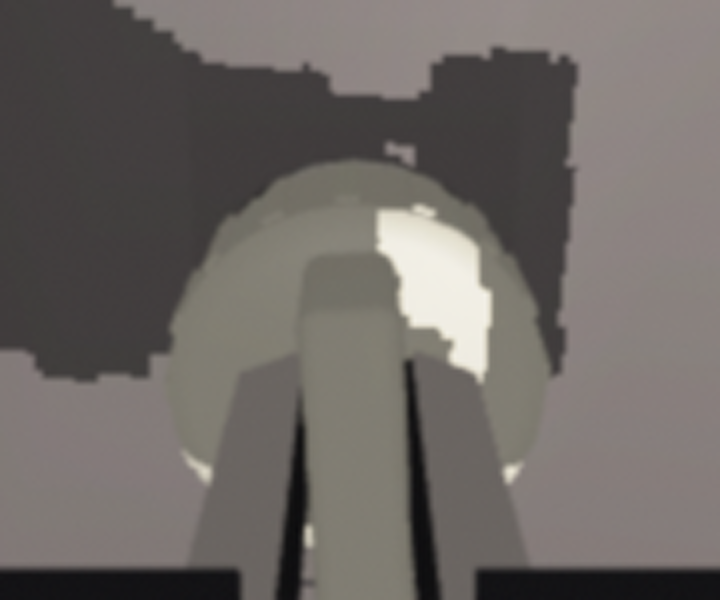

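View pics/s8z.png

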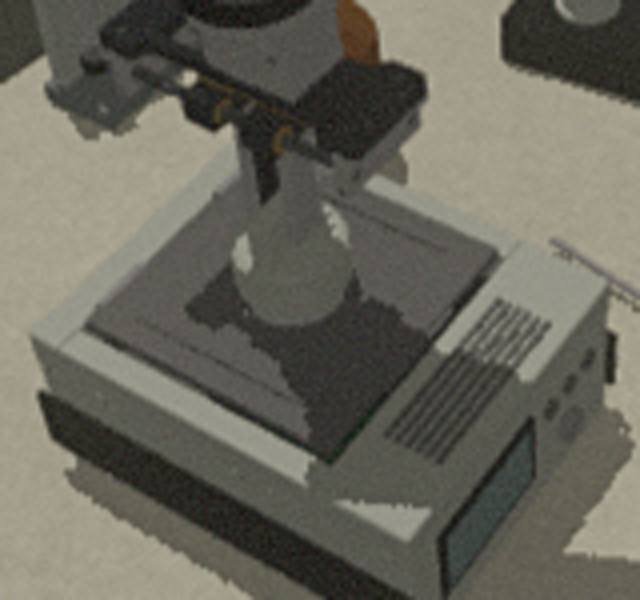

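The drum sits flush on the mouth and the cover is still flat. The wing lags the jaws by a few degrees, which fits the filter being held against its stop. I'll check that it stays steady.

Emit:
jog_arm --deltas '[0, 0, 0, 0, 0, 0, 0, 0, 0, 0, 0, 0, 0, 0, 0, 0, 0, 0, 0, 0, 0, 0, 0, 0, 0]'

```text
time_s: 17.65
tool_pos: [0.5392, 0.2075, 0.1831]
tcp_rot: [0.001, 0.999, 0.041, 0.0]
wrist_force: [-6.8, -1.9, 21.4]
width: 0.0162
```

```bash
python3 st.py; python3 snap.py wrist w9
python3 - <<'E'
from h import *
import pickle
c=pickle.load(open("pics/w9.pkl","rb"));z=.142+.068
crop("pics/w9.png","pics/w9z.png",170,130,180,150,4)
Z=lambda p:(170+p[0]/4-.4,130+p[1]/4-.4)
for e in [((303,312),(316,560)),((400,312),(412,560))]:
    a,b=[onz("wrist",Z(p),z,c)[:2] for p in e]; d=b-a; print(a,b,np.degrees(np.arctan2(d[1],d[0])))
print(np.abs(cv2.imread("pics/w9.png").astype(int)-cv2.imread("pics/w8.png")).mean())
E
```

```text
17.65 [0.5392 0.2075 0.1831] 4.68 [-6.8 -1.9 21.4] [-0.671  1.792  0.66 ] [-0.16  0.58 -0.41  1.74  0.28  0.88 -0.6 ] 0.016196540437233616
[0.5297534  0.23320386] [0.53465151 0.19153684] -83.29543479552017
[0.54402103 0.23437259] [0.54982723 0.19277413] -82.05414825518324
0.3231252034505208
```

Run:
```python
from plant import manip
print(manip.close_job())
```

```text
the job is handed in; nothing more can be done
None
```

I did the zero-check steps in the order asked and handed the job in at about 17.7 s, still gripping the filter. No verdict was given.

- **Cover:** I pushed it shut with closed fingers along its arc. It took under 3 N in the readings along the way, with about 28 N at the end against its stop. Pictures afterwards show it lying flat.
- **Filter:** I gripped it by the wing at (0.407, -0.254) and carried it to the port at (0.540, 0.2075). The lugs entered the slots without contact force, and I pushed it down until the tool stopped at z = 0.183, where the shoulder should meet the mouth.
- **Turn:** I turned it clockwise until the torque rose from about 0.29 to 0.66 N m. The wing measured about 88° from the slot direction, against 86° expected at the stop, which is within what I can measure.
- **Last check:** over the last half second the pose, turn and 21 N downward push stayed steady.

- **Slip in the grip:** the wing moved 2–3° in the jaws as it met the stop.
- **Side force:** about 7 N of sideways force remained at the end.
- **Not measured:** I had no direct reading of the valve or the spring travel. I also took no final picture of the whole bench. Apart from the cover and the filter, I saw no contact with anything.

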